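Bring a gate-finial ball round its bar track and set it on the post cap

TASK

Push the hollow steel ball along the curved round-bar track until it has rolled over the low hump and is fully home against the stop plate under the small red hood, then reach in at a slant below the hood and lift the ball out. Set it down gently, still in your grip, on the tube collar of the post-cap plate, and let go so that it stays there. Do not ram or wrench the ball against the track, and do not shift the post cap or the tins, tape measure and spanner.

Things in the scene. Friction and masses are not known exactly. Their poses are not given: they have to be found in the camera images.
- ball: polished, lightly oiled hollow steel ball (friction about 0.28 on everything), 64 mm diameter, 0.25 kg nominal, loose in the track; origin at its centre (axes turn as it rolls). Starts under the keeper bars on the straight between track_start and the bend, 10 to 45 mm before the bend.
- track: fixed bent-bar track, origin on the bench below track_seat, z up. Centreline (mm, its axes): straight (0,0) to (-50,0); quarter circle of radius 110 about (-50,110) to (-160,110); straight to (-160,250), the start. The ball travels along -y, round the bend, then +x. U hoops of bar (86 mm wide, feet to 108 mm) carry it; their cross bars reach up to z 8 mm under the rails.
- track_start (a point): centreline at the start of the track, (-160, 250, 42) mm in track axes, closed by a cross bar at z 34. The ball rolls on two 8 mm rails 40 mm apart (tops at z 16; ball centre runs at z 42). Two 8 mm keeper bars above (centres 62 mm apart, 54 mm clear between, tops at z 68) let closed fingers in from above but keep the ball in.
- track_keeper_end (a point): where the keeper bars end, (-42, 0, 64) mm in track axes, last hoop at x -46; from here to the stop the ball is open above and on both sides.
- track_seat (a point): centre of the ball when home against the stop at the shoe's nominal setting, (0, 0, 42) mm in track axes, same axes as the track. The end shoe (hump, stop, hood together) is clamped up to 8 mm either way along x; this setting is not measured: find it by touch. The true home lies off by the same.
- track_hump (a point): nominal top of the shoe's low cross bar, x -18 mm, z 14 mm in track axes: it stands 4 mm into the ball's way and keeps it from rolling back. Pushing the ball over it takes about 3 to 8 N; then the ball stops dead on the stop plate's face (nominal x +32 mm). Shifted by the shoe's setting.
- track_hood (a point): nominal middle of the red hood's free edge, x +6 mm, z 129 mm (underside) in track axes; the hood is 96 mm wide and runs from here to the stop plate (z up to 133). A gripper held upright cannot get over the ball; leaning its back 25 to 45 degrees towards the track's -x clears the hood. Shifted by the shoe's setting.
- cap: loose steel post cap, 0.9 kg: square plate 100 x 100 x 6 mm with an upright tube collar in the middle, 52 mm outside, 44 mm inside diameter, rim 40 mm above the bench; origin at the middle of the plate's underside
- cap_rim (a point): centre of the collar's rim, 40 mm above the bench; a ball resting on the rim has its centre 23 mm above this point
- rod_tin: bystander: grey tin of electrodes and brushes, 77 mm across, 231 mm high; origin under its centre
- screw_tin: bystander: flat white and green plastic tub, 63 x 105 x 26 mm; origin under its centre
- tape_measure: bystander: yellow tape measure, 64 x 96 x 33 mm; origin under its centre
- spanner: bystander: steel spanner, 25 x 189 x 6 mm; origin under its centre

How it is judged:
On the way, in this order (a step that is already met when the one before it is completed fails the run):
1. the ball is home in the exit gap: over the hump and up to the stop (horizontal distance between ball and track_seat below 0.014 m and height (world z) of ball below 0.05 m and linear speed of ball below 0.03 m/s), for 0.2 s.
2. the ball is lifted clear of the track in the fingers (z of ball in the frame of track above 0.09 m and contact force between the fingers and ball above 1 N and contact force between ball and track below 0.1 N), for 0.1 s.
3. the ball is set on the collar while still held (horizontal distance between ball and cap_rim below 0.008 m and z of ball in the frame of cap_rim below 0.029 m and contact force between the fingers and ball above 0.5 N), for 0.05 s.
At the end, for the whole second after the job is handed in: The ball rests at rest and released on the collar's rim: its centre within 4 mm of the collar's axis and 19 to 26 mm above the rim, the cap flat on the bench (horizontal distance between ball and cap_rim below 0.004 m and z of ball in the frame of cap_rim between 0.019 and 0.026 m and angle between cap's own z axis and vertical below 0.05 rad and linear speed of ball below 0.02 m/s and contact force between the fingers and ball below 0.1 N); the robot touches nothing.
It fails at once if the ball is rammed or wrenched against the track or its stop with more than 40 N (contact force between ball and track above 40 N).
It fails at once if the post cap is shifted by more than 20 mm (distance of cap from where it was at the start of the episode above 0.02 m).
It fails at once if a bystander is moved by more than 20 mm (distance of any of rod_tin, screw_tin, tape_measure, spanner from where it was at the start of the episode above 0.02 m).
It also fails if it takes over 70 s, if anything falls off the work surface, if the arm or the gripper's body presses on something with over 40 N, if the wrist force passes 120 N, or if a joint passes its speed limit or range.

ROBOT

A 6-joint arm with a two-finger parallel gripper is mounted at the origin on a cart in front of the work surface, level with it; the furniture and walls round the work are solid. World frame = base frame: x ahead of the robot, y to its left, z up, the work surface at z = 0. Lengths are in m, angles in rad, forces in N, time in s.
With the tool pointing down it reaches from about 0.35 to 0.775 m from the base axis. Payload 7.3 kg.
Tool frame: the origin (TCP) lies at the centre of the arm's flange, where the gripper is bolted on; the fingertips stand 178 mm ahead of it and the grasp point (between the pads) lies 159 mm ahead of it; z points along the fingers, y is the line along which they close (so a half turn about z gives the same grasp; the last joint's range is limited). The gripper opens to 92 mm and grips with 3 to 60 N. Pads are 19 mm wide; open, the fingers measure 130 mm over their backs; the gripper's body (75 mm by 190 mm) begins 47 mm behind the grasp point.
Start: joints at [1.071, 0.342, 1.524, -0, 1.275, -0.146], TCP at [0.182, 0.492, 0.405] pointing down, gripper open.
Joint ranges: [-2.53, 2.53], [-0.77, 2.02], [0.04, 2.7], [-1, 4.14], [0.28, 2.66], [-3.11, 3.11]. Speed limits (rad/s): [2.57, 2.57, 3.14, 3.14, 3.14, 3.14].

INTERFACE

Orientations are given as [roll, pitch, yaw] about the fixed x, y, z axes, in that order (R = Rz(yaw) Ry(pitch) Rx(roll)).
In Python, from cell import robot gives the robot as it stands.
- The arm moves only by the shell command python3 drive.py FILE [OPENING] [FORCE], which reads ROWS from the file FILE. ROWS is a JSON list of rows, 1 to 8 of them, each written [[dx, dy, dz], [rx, ry, rz]]: dx, dy, dz in units of 5 mm, then a rotation vector rx, ry, rz in units of 0.05 rad; each row shifts and turns the commanded pose from where the row before left it, along the tool's axes as they then stand; what a row does not reach is not made up. A row lasts 1/12 s, in which the tool goes at most 0.0417 m and 0.125 rad, less where a joint would pass 70% of its speed; a pose out of reach is approached as far as the arm can. OPENING is the finger opening in m, set as the command begins (- or left out keeps the last). The fingers move at their own pace and stop on an object; FORCE is the grip in N (left out, the last holds). Time passes only in rows, so rows that do not move let the fingers close. It prints the time, the measured TCP pose, the force, the opening and the grip force at its end. Input that does not fit is refused with a message, and nothing moves.
- robot.observe(): the state, without advancing time (a new reading comes with each control period).
- robot.read_camera(name): name is "side" or "top"; returns a dict with "image" (480x640x3 uint8, red, green, blue), "fx", "fy", "cx", "cy" (pixels), "pose" (4x4, takes a point from camera to world coordinates). Camera axes: x right, y down, z forward; pixel columns grow to the right and rows downward; lengths in m; the calibration is good to about 2 mm. A picture is of the moment at which its call begins. There is no depth.
- robot.hand_in(): hands the job in; it is judged then, once.
The state is a dict: "time": time; "qpos": joint angles; "qvel": joint speeds; "joint_efforts": joint torques, N m; "tool_pos": TCP position; "tool_rot": TCP orientation; "contact_force": force on the tool from outside, world axes, zero at the start; "torque": the same for the moment, N m; "opening": finger opening in m; "grip_force": force on a finger pad.
Only numpy, scipy, OpenCV 4.12 (cv2) and the standard library are available. Lean on these libraries where they do the work, as an engineer would, in place of code of your own. Each camera call takes 0.05 s, during which the arm holds its last target. There are 200 camera calls.

## Working session

There is one attempt and no reset: what is moved stays moved. The work goes in short steps, Python scripts to look and compute and a shell command to move; the robot and the scene stay as the last step left them, time stands still between calls to the robot, and variables do not carry over. Pictures are saved under pics/ and viewed, at most 10 in all, crops included, and the job is handed in when it is done.

```bash
ls; mkdir -p pics; python3 - <<'E'
from cell import robot
import cv2
for n in("side","top"):
    c=robot.read_camera(n); cv2.imwrite(f"pics/{n}0.png",c["image"][...,::-1]); print(n,c["fx"],c["fy"],c["cx"],c["cy"]);print(c["pose"].round(4))
s=robot.observe()
print({k:s[k] for k in("time","tool_pos","tool_rot","contact_force","opening")})
E
```

```text
cell.py
drive.py
pics
side 580.6121702658487 580.6121702658487 317.7159653703808 241.41507040742758
[[-0.9855 -0.0735  0.1532  0.333 ]
 [-0.1692  0.5053 -0.8462  1.1699]
 [-0.0152 -0.8598 -0.5104  0.8056]
 [ 0.      0.      0.      1.    ]]
top 479.55137278469687 479.55137278469687 321.4229834250684 234.52145108556118
[[ 0.0134 -0.9896  0.1433  0.3649]
 [-0.9998 -0.0151 -0.0108  0.0052]
 [ 0.0128 -0.1431 -0.9896  1.167 ]
 [ 0.      0.      0.      1.    ]]
{'time': 0.1, 'tool_pos': array([0.18181516, 0.49238945, 0.40409559]), 'tool_rot': array([-3.14023165e+00, -2.12065712e-04,  2.78778215e+00]), 'contact_force': array([ 0.2870388 ,  0.46397616, -0.0135722 ]), 'opening': 0.09205993427343644}
```
View pics/side0.png

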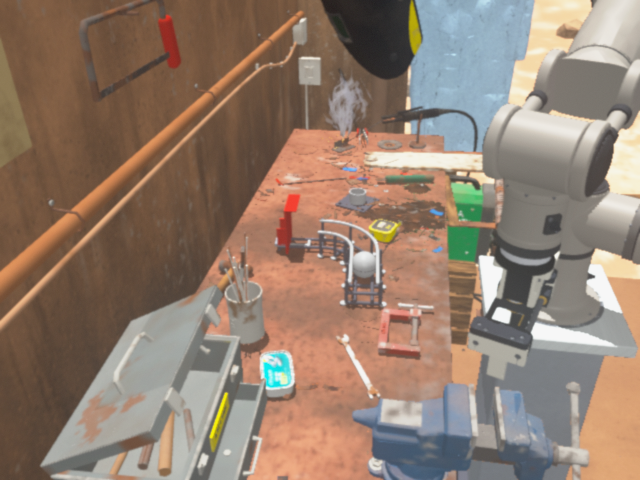

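View pics/top0.png

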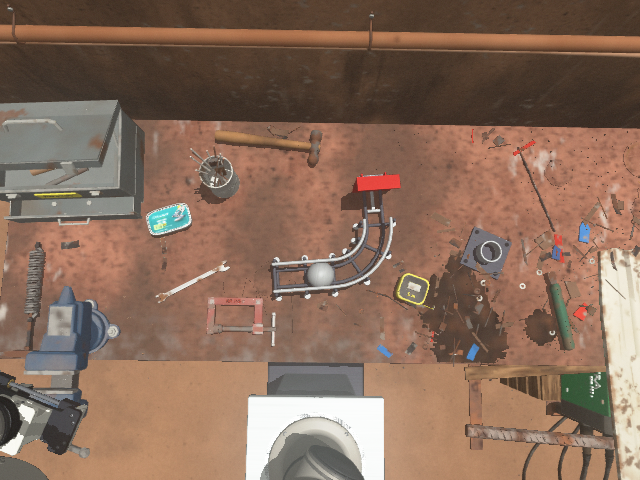

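The top view shows the track start at about (275,278), the ball at (320,273), the hood at (378,182) and the cap at (488,252). I'll zoom in on both views.

```bash
python3 - <<'E'
import cv2
a=cv2.imread("pics/top0.png")[165:310,262:422]; cv2.imwrite("pics/t1.png",cv2.resize(a,None,fx=4,fy=4,interpolation=cv2.INTER_CUBIC))
a=cv2.imread("pics/side0.png")[180:315,265:405]; cv2.imwrite("pics/s1.png",cv2.resize(a,None,fx=4,fy=4,interpolation=cv2.INTER_CUBIC))
E
```

View pics/t1.png

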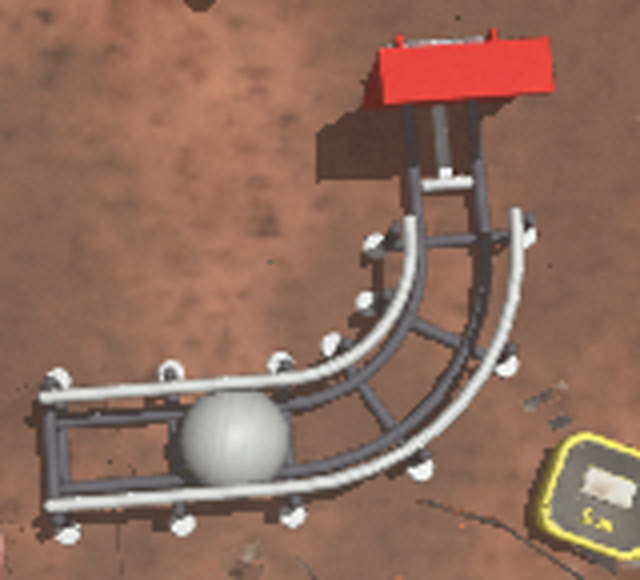

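View pics/s1.png

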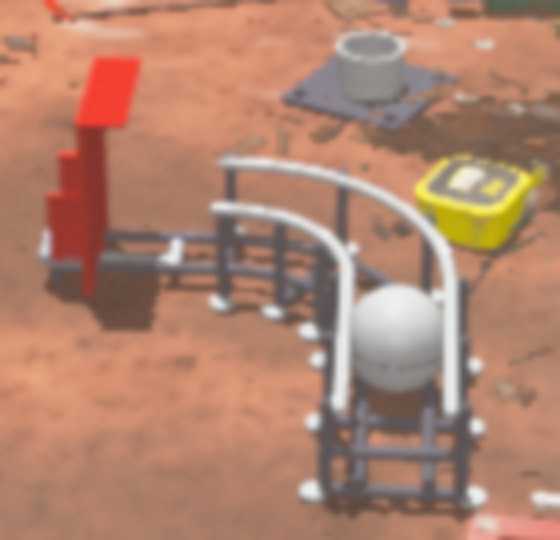

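The crop shows the keeper bars' ends at about (42,397), (48,507), (411,218) and (516,210). The ball is at (236,438) and the hood's free edge runs from (383,105) to (553,93). Next I'll fit the track pose to these and measure the ball and cap.

```bash
cat > h.py <<'E'
import numpy as np, cv2
from scipy.spatial.transform import Rotation as R
from cell import robot
def ray(c,u,v):
    d=np.array([(u-c["cx"])/c["fx"],(v-c["cy"])/c["fy"],1]); P=np.asarray(c["pose"]); return P[:3,3],P[:3,:3]@d
def onz(c,u,v,z):
    o,d=ray(c,u,v); return (o+d*(z-o[2])/d[2])
def tri(c1,p1,c2,p2):
    A=[];b=[]
    for c,p in((c1,p1),(c2,p2)):
        o,d=ray(c,*p); d/=np.linalg.norm(d); M=np.eye(3)-np.outer(d,d); A.append(M);b.append(M@o)
    return np.linalg.lstsq(np.vstack(A),np.hstack(b),rcond=None)[0]
def proj(c,p):
    P=np.asarray(c["pose"]); q=P[:3,:3].T@(np.asarray(p)-P[:3,3]); return np.array([c["fx"]*q[0]/q[2]+c["cx"],c["fy"]*q[1]/q[2]+c["cy"]])
E
python3 - <<'E'
from h import *
t=robot.read_camera("top"); s=robot.read_camera("side")
T=lambda x,y:(x/4+262-.4,y/4+165-.4); S=lambda x,y:(x/4+265-.4,y/4+180-.4)
loc=np.array([[-129,250],[-191,250],[-42,31],[-42,-31]])/1e3
w=np.array([onz(t,*T(*p),.066)[:2] for p in[(42,397),(48,507),(411,216),(516,209)]])
lc,wc=loc-loc.mean(0),w-w.mean(0)
yaw=np.arctan2((lc[:,0]*wc[:,1]-lc[:,1]*wc[:,0]).sum(),(lc*wc).sum())
M=np.array([[np.cos(yaw),-np.sin(yaw)],[np.sin(yaw),np.cos(yaw)]]); o=w.mean(0)-M@loc.mean(0)
print("yaw",yaw,"origin",o,"res mm",((w-(loc@M.T+o))*1e3).round(1).tolist())
ws=np.array([onz(s,*S(*p),.066)[:2] for p in[(343,412),(452,412),(215,207),(222,160)]])
print("side res",((ws-(loc@M.T+o))*1e3).round(1).tolist())
tl=lambda p:(np.asarray(p)[:2]-o)@M
h=[onz(t,*T(*p),.131) for p in[(383,105),(553,93)]]
print("hood local",[tl(x)*1e3 for x in h])
print("hump local",[tl(onz(t,*T(*p),.014))*1e3 for p in[(424,186),(472,182)]])
b=tri(t,T(236,438),s,S(397,337)); print("ball",b,tl(b)*1e3, tl(onz(t,*T(236,438),.042))*1e3)
# cap rim
for n,c,(x0,x1,y0,y1) in(("t",t,(462,515,225,280)),("s",s,(335,380,180,215))):
    im=c["image"][y0:y1,x0:x1]; hsv=cv2.cvtColor(im,cv2.COLOR_RGB2HSV)
    cv2.imwrite(f"pics/c_{n}.png",cv2.resize(im[...,::-1],None,fx=10,fy=10,interpolation=cv2.INTER_CUBIC))
E
python3 -c "
import cv2,numpy as np
a=cv2.imread('pics/c_t.png');b=cv2.imread('pics/c_s.png')
a=cv2.resize(a,(400,415));b=cv2.resize(b,(400,311));b=cv2.copyMakeBorder(b,0,104,0,0,0);cv2.imwrite('pics/cc.png',np.hstack([a,b]))"
```

```text
yaw 0.0946543031490941 origin [ 0.60696883 -0.13197505] res mm [[-0.3, 0.9], [-1.3, 1.6], [1.2, -1.4], [0.4, -1.1]]
side res [[-2.3, 5.6], [-0.4, 2.6], [-0.4, -1.3], [-0.2, -2.5]]
hood local [array([11.35025121, 46.80346971]), array([ 10.76127897, -47.93741791])]
hump local [array([-14.16619396,  13.68578433]), array([-14.00084347, -15.9158487 ])]
ball [ 0.43394816 -0.00636012  0.04272646] [-160.37391507  141.40533268] [-160.19473583  141.38696782]
```

View pics/cc.png

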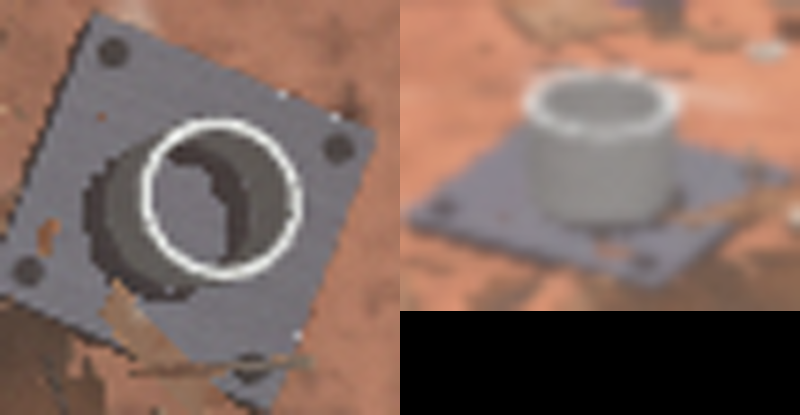

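```bash
cat >> h.py <<'E'
YAW=0.0947; O=np.array([0.60697,-0.13198])
MT=np.array([[np.cos(YAW),-np.sin(YAW)],[np.sin(YAW),np.cos(YAW)]])
def w(x,y,z): return np.r_[MT@[x,y]+O,z]
def tl(p): return np.r_[(np.asarray(p)[:2]-O)@MT,p[2]]
def st():
    s=robot.observe(); return np.array(s["tool_pos"]),R.from_euler("xyz",s["tool_rot"]),s
def need(target):   # tool-axes shift from measured TCP to target TCP
    p,r,s=st(); return (r.inv().apply(target-p)).round(4), "rpy",r.as_euler("xyz").round(4),"local tcp",tl(p).round(4),"q",np.round(s["qpos"],3)
E
python3 - <<'E'
from h import *
t=robot.read_camera("top"); s=robot.read_camera("side")
a=(462+222*53/400-.45,225+198*55/415-.45); b=(335+201*45/400-.45,180+102*35/311-.45)
print(tri(t,a,s,b),onz(t,*a,.04),onz(s,*b,.04))
g=w(-.160,.198,.26); print(g,need(g))
E
```

```text
[ 0.49523053 -0.41003172  0.04003968] [ 0.49522235 -0.41004662  0.04      ] [ 0.49525182 -0.41011536  0.04      ]
[0.42896432 0.05000346 0.26      ] (array([-0.3851, -0.3294,  0.1446]), 'rpy', array([-3.1411, -0.    ,  2.7879]), 'local tcp', array([-0.3642,  0.6618,  0.4045]), 'q', array([ 1.071,  0.342,  1.524, -0.   ,  1.275, -0.146]))
```

The rows are not in the units I measure in: shifts go in units of 5 mm and turns go in units of 0.05 rad. I convert before sending: -0.029 m is -5.8, -0.028 m is -5.6.

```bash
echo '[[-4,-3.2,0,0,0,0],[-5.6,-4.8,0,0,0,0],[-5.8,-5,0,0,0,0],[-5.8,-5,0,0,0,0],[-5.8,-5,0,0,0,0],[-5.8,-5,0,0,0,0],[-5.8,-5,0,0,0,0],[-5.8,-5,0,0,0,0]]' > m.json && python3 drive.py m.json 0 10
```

```text
refused: ROWS must be rows with the three-number parts in brackets of their own. Nothing was moved.
```

Wrong form. The message asks for rows with the three-number parts in brackets of their own, so I'll send the same numbers that way.

```bash
echo '[[[-4,-3.2,0],[0,0,0]],[[-5.6,-4.8,0],[0,0,0]],[[-5.8,-5,0],[0,0,0]],[[-5.8,-5,0],[0,0,0]],[[-5.8,-5,0],[0,0,0]],[[-5.8,-5,0],[0,0,0]],[[-5.8,-5,0],[0,0,0]],[[-5.8,-5,0],[0,0,0]]]' > m.json && python3 drive.py m.json 0 10
echo '[[[-5.8,-5,0],[0,0,0]],[[-5.8,-5,0],[0,0,0]],[[-5.8,-5,0],[0,0,0]],[[-5.8,-5,0],[0,0,0]],[[-5.8,-5,0],[0,0,0]],[[-3.62,-2.88,0],[0,0,0]]]' > m.json && python3 drive.py m.json
echo '[[[0,0,0],[0,0,2.2]],[[0,0,0],[0,0,2.2]],[[0,0,0],[0,0,2.2]],[[0,0,0],[0,0,2.2]],[[0,0,0],[0,0,2.2]],[[0,0,0],[0,0,2.2]],[[0,0,0],[0,0,2.2]],[[0,0,0],[0,0,2.2]]]' > m.json && python3 drive.py m.json
echo '[[[0,0,0],[0,0,2.2]],[[0,0,0],[0,0,2.2]],[[0,0,0],[0,0,0.44]],[[0,0,0],[0,0,0]]]' > m.json && python3 drive.py m.json
python3 -c "
from h import *
print(need(w(-.160,.198,.26)))"
```

```text
time: 0.97
tool_pos: [0.3246, 0.2356, 0.4049]
tool_rot: [3.141, 0.0, 2.788]
contact_force: [1.7, 0.4, 0.1]
opening: 0.0431
grip_force: 0.0
time: 1.47
tool_pos: [0.4301, 0.0471, 0.4049]
tool_rot: [-3.141, 0.001, 2.786]
contact_force: [-0.5, 0.3, 0.2]
opening: 0.0033
grip_force: 0.0
time: 2.13
tool_pos: [0.429, 0.0501, 0.4047]
tool_rot: [3.142, -0.0, 1.902]
contact_force: [0.2, -0.4, 0.2]
opening: 0.0002
grip_force: 0.0
time: 2.47
tool_pos: [0.429, 0.0501, 0.4047]
tool_rot: [3.142, -0.0, 1.667]
contact_force: [-1.0, 0.1, -0.1]
opening: 0.0006
grip_force: 0.0
(array([-1.000e-04, -0.000e+00,  1.447e-01]), 'rpy', array([ 3.1415e+00, -1.0000e-04,  1.6674e+00]), 'local tcp', array([-0.16  ,  0.1981,  0.4047]), 'q', array([-0.062,  0.171,  1.759,  0.   ,  1.212, -0.158]))
```

```bash
echo '[[[0,0,6],[0,0,0]],[[0,0,7],[0,0,0]],[[0,0,7],[0,0,0]],[[0,0,6],[0,0,0]],[[0,0,2.94],[0,0,0]],[[0,0,0],[0,0,0]]]' > m.json && python3 drive.py m.json
echo '[[[0,0,2],[0,0,0]],[[0,0,3],[0,0,0]],[[0,0,3],[0,0,0]],[[0,0,2],[0,0,0]],[[0,0,1],[0,0,0]],[[0,0,0],[0,0,0]]]' > m.json && python3 drive.py m.json
python3 -c "
from h import *
print(need(w(-.160,.198,.205)))
t=robot.read_camera('top'); cv2.imwrite('pics/t2.png',cv2.resize(t['image'][165:310,252:432][...,::-1],None,fx=4,fy=4,interpolation=cv2.INTER_CUBIC))"
```

```text
time: 2.97
tool_pos: [0.4279, 0.0501, 0.2572]
tool_rot: [-3.135, -0.001, 1.669]
contact_force: [-0.8, -0.6, 0.6]
opening: 0.0002
grip_force: 0.0
time: 3.47
tool_pos: [0.4292, 0.0501, 0.2051]
tool_rot: [-3.141, -0.0, 1.667]
contact_force: [0.5, 0.3, 0.2]
opening: 0.0002
grip_force: 0.0
(array([-0.    , -0.0003,  0.0001]), 'rpy', array([-3.1414e+00, -1.0000e-04,  1.6672e+00]), 'local tcp', array([-0.1597,  0.198 ,  0.2051]), 'q', array([-0.062,  0.471,  2.012,  0.   ,  0.659, -0.158]))
```

View pics/t2.png

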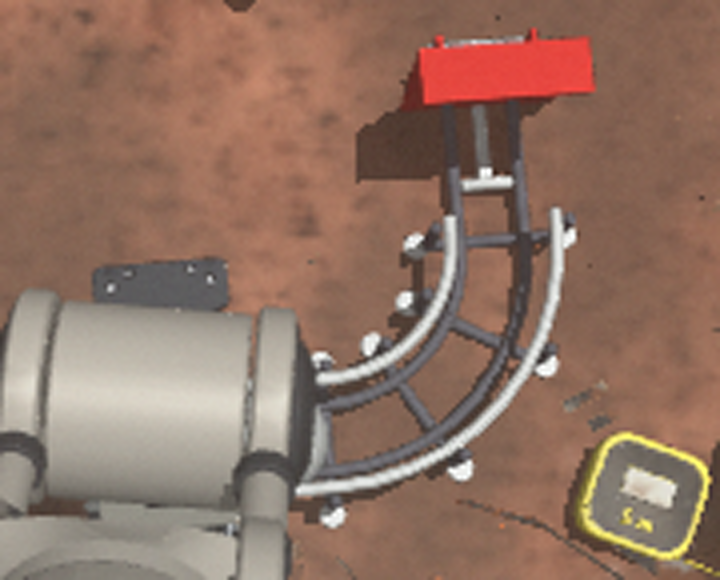

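The fingers are between the keeper bars with no contact, and the ball's edge shows ahead of them at (325,450). Next I'll push along the straight to the start of the bend.

To row units: -0.007 m is -1.4, -0.006 m is -1.2.

```bash
echo '[[[-0.6,0,0],[0,0,0]],[[-0.6,0,0],[0,0,0]],[[-0.6,0,0],[0,0,0]],[[-0.8,0,0],[0,0,0]],[[-1,0,0],[0,0,0]],[[-1.2,0,0],[0,0,0]],[[-1.4,0,0],[0,0,0]],[[-1.4,0,0],[0,0,0]]]' > m.json && python3 drive.py m.json
echo '[[[-1.4,0,0],[0,0,0]],[[-1.4,0,0],[0,0,0]],[[-1.4,0,0],[0,0,0]],[[-1.4,0,0],[0,0,0]],[[-1.4,0,0],[0,0,0]],[[-1.4,0,0],[0,0,0]],[[-1.6,0,0],[0,0,0]],[[0,0,0],[0,0,-0.728]]]' > m.json && python3 drive.py m.json
python3 -c "
from h import *
print(need(w(-.160,.110,.205)))"
```

```text
time: 4.18
tool_pos: [0.4327, 0.0115, 0.205]
tool_rot: [3.141, 0.0, 1.666]
contact_force: [-1.2, -0.1, -0.3]
opening: 0.0002
grip_force: 0.2
time: 4.85
tool_pos: [0.4377, -0.0389, 0.2051]
tool_rot: [3.141, 0.0, 1.701]
contact_force: [1.2, -0.1, -0.0]
opening: 0.0005
grip_force: 0.0
(array([ 0.0014, -0.0002,  0.0001]), 'rpy', array([3.1409e+00, 4.0000e-04, 1.7013e+00]), 'local tcp', array([-0.1597,  0.1087,  0.2051]), 'q', array([-0.263,  0.48 ,  1.993, -0.   ,  0.668, -0.394]))
```

To row units: -0.008 m is -1.6, -0.0727 rad is -1.454.

```bash
echo '[[[-1.6,0,0],[0,0,-1.454]],[[-1.6,0,0],[0,0,-1.454]],[[-1.6,0,0],[0,0,-1.454]],[[-1.6,0,0],[0,0,-1.454]],[[-1.6,0,0],[0,0,-1.454]],[[-1.6,0,0],[0,0,-1.454]],[[-1.6,0,0],[0,0,-1.454]],[[-1.6,0,0],[0,0,-1.454]]]' > m.json && python3 drive.py m.json
python3 -c "
from h import *
p,r,s=st(); l=tl(p); print(l, np.hypot(l[0]+.05,l[1]-.11), 'arc',np.arctan2(.11-l[1],-(l[0]+.05)), 'head',r.as_euler('xyz')[2]-YAW-np.pi/2, s['qpos'].round(2))"
```

```text
time: 5.52
tool_pos: [0.4611, -0.0968, 0.2049]
tool_rot: [-3.141, -0.0, 2.287]
contact_force: [-0.7, 0.3, 0.0]
opening: 0.0006
grip_force: 0.2
[-0.14188331  0.04882968  0.20492468] 0.11038274966305256 arc 0.5873601984494607 head 0.6217755703185728 [-0.37  0.52  1.91  0.    0.71 -1.09]
```

To row units: -0.008 m is -1.6, -0.006 m is -1.2, -0.0727 rad is -1.454.

```bash
echo '[[[-1.6,0,0],[0,0,-1.454]],[[-1.6,0,0],[0,0,-1.454]],[[-1.6,0,0],[0,0,-1.454]],[[-1.6,0,0],[0,0,-1.454]],[[-1.6,0,0],[0,0,-1.454]],[[-1.6,0,0],[0,0,-1.454]],[[-1.2,0,0],[0,0,-1.09]],[[-0.8,0,0],[0,0,-0.728]]]' > m.json && python3 drive.py m.json
echo '[[[-0.8,0,0],[0,0,-0.728]],[[-0.8,0,0],[0,0,-0.728]],[[-0.8,0,0],[0,0,-0.728]],[[-0.8,0,0],[0,0,-0.728]]]' > m.json && python3 drive.py m.json
python3 -c "
from h import *
p,r,s=st(); l=tl(p); print(l, np.hypot(l[0]+.05,l[1]-.11), 'arc',np.arctan2(.11-l[1],-(l[0]+.05)), 'head',r.as_euler('xyz')[2]-YAW-np.pi/2, s['qpos'].round(2))
c=robot.read_camera('side'); cv2.imwrite('pics/s2.png',cv2.resize(c['image'][180:330,265:465][...,::-1],None,fx=3,fy=3,interpolation=cv2.INTER_CUBIC))"
```

```text
time: 6.18
tool_pos: [0.5079, -0.1306, 0.2049]
tool_rot: [-3.142, 0.0, 2.814]
contact_force: [0.3, 0.1, 0.1]
opening: 0.0002
grip_force: 0.0
time: 6.52
tool_pos: [0.5228, -0.1346, 0.2048]
tool_rot: [3.141, -0.001, 2.958]
contact_force: [-0.5, 0.3, 0.0]
opening: 0.0005
grip_force: 0.1
[-0.08404287  0.00534     0.20479509] 0.11005740743346765 arc 1.2563192950007358 head 1.292797837001543 [-0.39  0.61  1.72 -0.    0.82 -1.78]
```

View pics/s2.png

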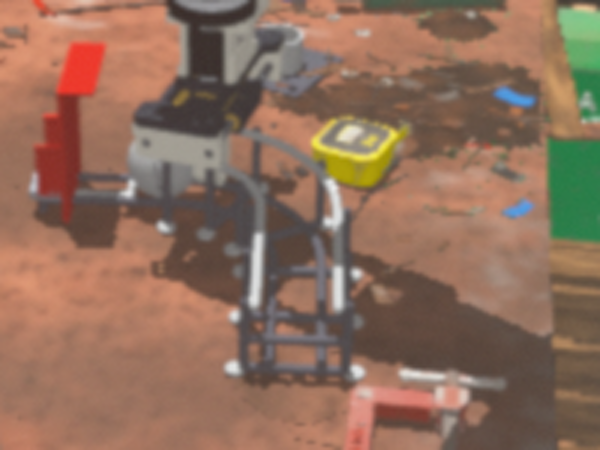

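The ball is at about (158,172), just short of the hump bar at (130,190), with the gripper behind it. I'll continue slowly.

To row units: -0.003 m is -0.6, -0.0273 rad is -0.546.

```bash
echo '[[[-0.6,0,0],[0,0,-0.546]],[[-0.6,0,0],[0,0,-0.546]],[[-0.6,0,0],[0,0,-0.546]],[[-0.6,0,0],[0,0,-0.546]]]' > m.json && python3 drive.py m.json
echo '[[[-0.4,0,0],[0,0,-0.546]],[[-0.4,0,0],[0,0,-0.546]],[[-0.4,0,0],[0,0,-0.546]],[[-0.4,0,0],[0,0,-0.546]]]' > m.json && python3 drive.py m.json
echo '[[[-0.4,0,0],[0,0,-0.546]],[[-0.4,0,0],[0,0,-0.546]],[[-0.4,0,0],[0,0,0]],[[-0.4,0,0],[0,0,0]]]' > m.json && python3 drive.py m.json
python3 -c "
from h import *
p,r,s=st(); l=tl(p); print(l,  'head',r.as_euler('xyz')[2]-YAW-np.pi/2, s['qpos'].round(2), s['contact_force'])"
```

```text
time: 6.9
tool_pos: [0.5346, -0.1362, 0.2048]
tool_rot: [3.141, -0.001, 3.066]
contact_force: [0.2, 0.4, 0.4]
opening: 0.0008
grip_force: 0.2
time: 7.23
tool_pos: [0.5415, -0.1363, 0.2045]
tool_rot: [3.14, -0.004, -3.108]
contact_force: [-3.3, -0.4, 1.4]
opening: 0.0006
grip_force: 1.8
time: 7.57
tool_pos: [0.5506, -0.1358, 0.2049]
tool_rot: [3.141, -0.0, -3.055]
contact_force: [-0.2, 0.7, 0.8]
opening: 0.0004
grip_force: 0.1
[-0.05643988  0.00152501  0.20487934] head -4.720695336530206 [-0.38  0.64  1.64  0.    0.86 -2.03] [-0.23026676  0.73594869  0.84109615]
```

```bash
for i in 1; do echo '[[[-0.4,-0.16,0],[0,0,-0.16]],[[-0.4,-0.14,0],[0,0,0]],[[-0.4,0,0],[0,0,0]],[[-0.4,0,0],[0,0,0]]]' > m.json && python3 drive.py m.json; done
python3 -c "
from h import *
p,r,s=st(); l=tl(p); print(l, s['contact_force'])
c=robot.read_camera('side'); cv2.imwrite('pics/s3.png',cv2.resize(c['image'][180:270,255:375][...,::-1],None,fx=5,fy=5,interpolation=cv2.INTER_CUBIC))"
```

```text
time: 7.9
tool_pos: [0.559, -0.1363, 0.205]
tool_rot: [3.142, 0.0, -3.046]
contact_force: [-0.2, -0.2, 0.0]
opening: 0.0004
grip_force: 0.0
[-0.0481216   0.00022918  0.20500238] [-0.23373741 -0.24080935  0.01445862]
```

View pics/s3.png

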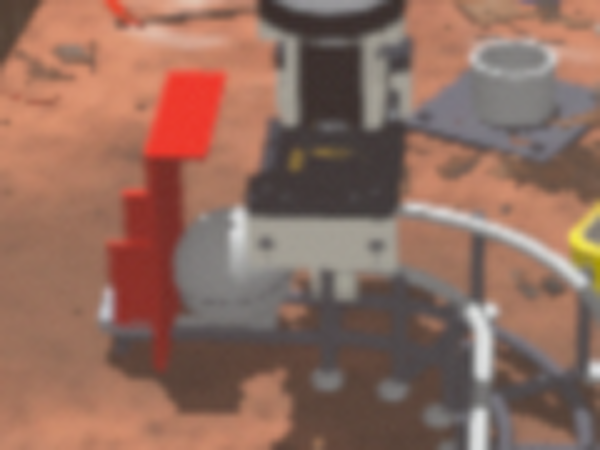

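The ball is over the hump, with its left edge at about (175,268) against the stop plate. I'll confirm that home position by touch.

To row units: -0.002 m is -0.4, -0.001 m is -0.2.

```bash
echo '[[[-0.4,0,0],[0,0,0]],[[-0.4,0,0],[0,0,0]],[[-0.2,0,0],[0,0,0]],[[-0.2,0,0],[0,0,0]]]' > m.json && python3 drive.py m.json
echo '[[[-0.2,0,0],[0,0,0]],[[-0.2,0,0],[0,0,0]]]' > m.json && python3 drive.py m.json
python3 -c "
from h import *
p,r,s=st(); l=tl(p); print(l, s['contact_force'])"
```

```text
time: 8.28
tool_pos: [0.5649, -0.1356, 0.205]
tool_rot: [3.142, 0.0, -3.046]
contact_force: [0.2, -0.3, -0.7]
opening: 0.0004
grip_force: 0.0
time: 8.45
tool_pos: [0.5668, -0.1355, 0.205]
tool_rot: [3.142, -0.0, -3.046]
contact_force: [-0.0, -0.5, 0.4]
opening: 0.0004
grip_force: 0.0
[-0.04031395  0.00033152  0.20498919] [-0.01518222 -0.50366055  0.41231353]
```

To row units: -0.001 m is -0.2.

```bash
echo '[[[-0.2,0,0],[0,0,0]],[[-0.2,0,0],[0,0,0]]]' > m.json && python3 drive.py m.json
echo '[[[-0.14,0,0],[0,0,0]],[[-0.1,0,0],[0,0,0]]]' > m.json && python3 drive.py m.json
python3 -c "
from h import *
p,r,s=st(); l=tl(p); print(l, s['contact_force'])"
```

```text
time: 8.62
tool_pos: [0.5688, -0.1353, 0.205]
tool_rot: [3.141, -0.0, -3.046]
contact_force: [-0.7, -0.1, 0.4]
opening: 0.0007
grip_force: 0.0
time: 8.78
tool_pos: [0.57, -0.1352, 0.205]
tool_rot: [3.141, -0.0, -3.046]
contact_force: [-0.4, -0.5, 0.2]
opening: 0.0002
grip_force: 0.4
[-0.03709924  0.00032755  0.20499128] [-0.41231924 -0.46823346  0.22314508]
```

To row units: -0.0005 m is -0.1.

```bash
echo '[[[-0.1,0,0],[0,0,0]],[[-0.1,0,0],[0,0,0]]]' > m.json && python3 drive.py m.json|sed -n 2,4p
echo '[[[-0.1,0,0],[0,0,0]],[[-0.1,0,0],[0,0,0]]]' > m.json && python3 drive.py m.json|sed -n 2,4p
python3 -c "
from h import *
p,r,s=st(); l=tl(p); print(l, s['contact_force'])"
```

```text
tool_pos: [0.5705, -0.1351, 0.2049]
tool_rot: [3.141, -0.002, -3.046]
contact_force: [-4.2, -0.7, 2.3]
tool_pos: [0.571, -0.1351, 0.2048]
tool_rot: [3.141, -0.003, -3.046]
contact_force: [-7.5, -1.9, 3.5]
[-0.03612142  0.00031848  0.20476935] [-7.45817292 -1.91462191  3.51682557]
```

The touch at finger x ≈ -36.8 mm puts the ball at x ≈ +4.7 mm, in agreement with the camera. I'll back off, rise, and lean by 0.489 rad.

To row units: -0.03 m is -6, -0.02 m is -4.

```bash
echo '[[[0.2,0,0],[0,0,0]],[[0.2,0,0],[0,0,0]],[[0.6,0,0],[0,0,0]],[[0.8,0,0],[0,0,0]],[[0,0,-2],[0,0,0]],[[0,0,-4],[0,0,0]],[[0,0,-6],[0,0,0]],[[0,0,-6],[0,0,0]]]' > m.json && python3 drive.py m.json
echo '[[[0,0,-4],[0,0,0]],[[2,0,0],[0,0,0]],[[6,0,0],[0,0,0]],[[6,0,0],[0,0,0]],[[0,0,0],[0,-2.44,0]],[[0,0,0],[0,-2.44,0]],[[0,0,0],[0,-2.44,0]],[[0,0,0],[0,-2.44,0]]]' > m.json && python3 drive.py m.json 0.092 10
echo '[[[0,0,0],[0,0,0]],[[0,0,0],[0,0,0]]]' > m.json && python3 drive.py m.json
python3 - <<'E'
from h import *
a=np.r_[MT@[np.sin(.489),0],-np.cos(.489)]
b=w(.0047,0,.042)
print(need(b-a*.257)); p,r,s=st(); print(r.as_matrix()[:,2],a,s["opening"])
c=robot.read_camera('side'); cv2.imwrite('pics/s4.png',cv2.resize(c['image'][150:270,245:405][...,::-1],None,fx=4,fy=4,interpolation=cv2.INTER_CUBIC))
E
```

```text
time: 9.78
tool_pos: [0.5627, -0.1358, 0.2962]
tool_rot: [3.141, -0.001, -3.046]
contact_force: [-0.0, 0.5, 0.4]
opening: 0.0005
grip_force: 0.0
time: 10.45
tool_pos: [0.4931, -0.1427, 0.3165]
tool_rot: [-3.139, 0.494, -3.045]
contact_force: [1.3, 2.5, 1.0]
opening: 0.0494
grip_force: 0.0
time: 10.62
tool_pos: [0.4928, -0.1426, 0.3155]
tool_rot: [3.141, 0.484, -3.046]
contact_force: [-0.3, -0.8, 0.2]
opening: 0.0624
grip_force: 0.0
(array([ 0.0229, -0.0002,  0.0407]), 'rpy', array([ 3.141 ,  0.4839, -3.0465]), 'local tcp', array([-1.147e-01,  2.000e-04,  3.155e-01]), 'q', array([-0.504,  0.337,  1.864,  0.493,  0.589, -2.535]))
[ 0.46310539  0.04478012 -0.88517125] [ 0.46763854  0.04441823 -0.88280304] 0.062435443322671466
```

View pics/s4.png

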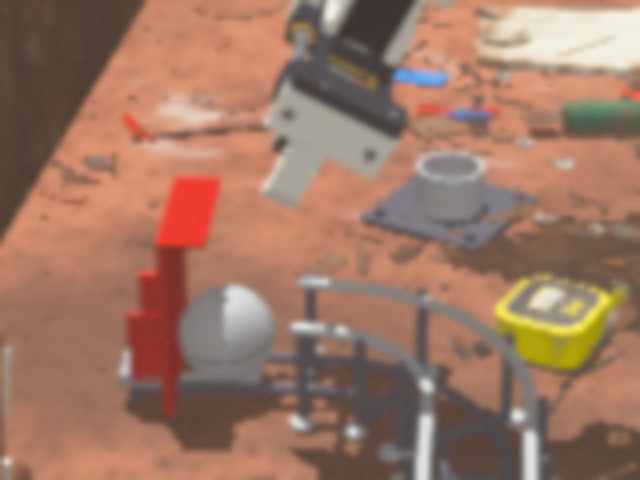

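The ball is home at (226,330) against the stop, and the leaning fingers are clear above it. I'll line up first, then approach along the tool axis.

```bash
echo '[[[2.3,0,0],[0,-0.06,0]],[[2.28,0,0],[0,0,0]],[[0,0,2],[0,0,0]],[[0,0,4],[0,0,0]],[[0,0,2],[0,0,0]],[[0,0,0],[0,0,0]]]' > m.json && python3 drive.py m.json
python3 - <<'E'
from h import *
b=w(.0047,0,.042)
p,r,s=st(); a=r.as_matrix()[:,2]; print(a,need(b-a*.167)); 
c=robot.read_camera('side'); t=robot.read_camera('top')
g=cv2.cvtColor(c['image'],cv2.COLOR_RGB2HSV); print(proj(c,b),proj(t,b))
# ball centre from view s4 (226,330)/4
print(tl(onz(c,226/4+245-.4,330/4+150-.4,.042)))
E
```

```text
time: 11.17
tool_pos: [0.4928, -0.1423, 0.267]
tool_rot: [3.139, 0.486, -3.045]
contact_force: [-0.4, 0.7, 0.4]
opening: 0.0914
grip_force: 0.0
[ 0.46477192  0.04746228 -0.88415745] (array([-0.0004, -0.0014,  0.0877]), 'rpy', array([ 3.139 ,  0.4861, -3.0454]), 'local tcp', array([-0.1147,  0.0006,  0.267 ]), 'q', array([-0.505,  0.414,  1.918,  0.617,  0.478, -2.678]))
[301.5120417 233.2372589] [373.79224022 200.71634607]
[ 0.00639282 -0.00597093  0.042     ]
```

To row units: -0.0022 m is -0.44, 0.012 m is 2.4.

```bash
echo '[[[0,-0.44,1],[0,0,0]],[[0,0,2.4],[0,0,0]],[[0,0,2.4],[0,0,0]],[[0,0,2.4],[0,0,0]],[[0,0,2.4],[0,0,0]],[[0,0,2.4],[0,0,0]],[[0,0,1.6],[0,0,0]],[[0,0,0],[0,0,0]]]' > m.json && python3 drive.py m.json | sed -n 1,4p
echo '[[[0,0,1],[0,0,0]],[[0,0,1],[0,0,0]],[[0,0,0.6],[0,0,0]],[[0,0,0],[0,0,0]]]' > m.json && python3 drive.py m.json
python3 - <<'E'
from h import *
b=w(.0047,-.001,.042)
p,r,s=st(); a=r.as_matrix()[:,2]; print(MT.T@a[:2],a[2],need(b-a*.167)); 
E
```

```text
time: 11.93
tool_pos: [0.5266, -0.1415, 0.2036]
tool_rot: [3.14, 0.489, -3.046]
contact_force: [-0.5, -0.9, 0.4]
time: 12.27
tool_pos: [0.5325, -0.1409, 0.1928]
tool_rot: [3.141, 0.49, -3.046]
contact_force: [0.5, -0.0, 0.3]
opening: 0.0915
grip_force: 0.0
[0.47035528 0.00096664] -0.8824766150282859 (array([0.0006, 0.0007, 0.0036]), 'rpy', array([ 3.1412,  0.4897, -3.0457]), 'local tcp', array([-0.075 , -0.0019,  0.1928]), 'q', array([-0.462,  0.594,  1.875,  0.809,  0.352, -2.852]))
```

```bash
echo '[[[0.12,0.14,0.7],[0,0,0]],[[0,0,0],[0,0,0]]]' > m.json && python3 drive.py m.json | sed -n 1,4p
echo '[[[0,0,0],[0,0,0]],[[0,0,0],[0,0,0]],[[0,0,0],[0,0,0]],[[0,0,0],[0,0,0]],[[0,0,0],[0,0,0]]]' > m.json && python3 drive.py m.json 0.05 8
echo '[[[0,0,0],[0,0,0]],[[0,0,0],[0,0,0]],[[0,0,0],[0,0,0]]]' > m.json && python3 drive.py m.json
python3 -c "
from h import *
print(need(w(.0047,-.001,.042)))"
```

```text
time: 12.43
tool_pos: [0.5334, -0.14, 0.1894]
tool_rot: [3.141, 0.49, -3.046]
contact_force: [-0.3, 0.1, 0.4]
time: 12.85
tool_pos: [0.5335, -0.1403, 0.1899]
tool_rot: [-3.141, 0.49, -3.046]
contact_force: [-0.6, -3.3, 0.6]
opening: 0.0633
grip_force: 8.3
time: 13.1
tool_pos: [0.5335, -0.1404, 0.1899]
tool_rot: [-3.141, 0.49, -3.046]
contact_force: [-0.7, -1.4, 0.9]
opening: 0.0635
grip_force: 8.0
(array([0.0002, 0.0004, 0.1675]), 'rpy', array([-3.1413,  0.4902, -3.0457]), 'local tcp', array([-0.0739, -0.0014,  0.1899]), 'q', array([-0.46 ,  0.601,  1.874,  0.821,  0.346, -2.863]))
```

To row units: -0.01 m is -2, -0.008 m is -1.6.

```bash
echo '[[[0,0,0],[0,0,0]],[[0,0,0],[0,0,0]],[[0,0,-0.6],[0,0,0]],[[0,0,-1],[0,0,0]],[[0,0,-1.6],[0,0,0]],[[0,0,-2],[0,0,0]],[[0,0,-2],[0,0,0]],[[0,0,-2],[0,0,0]]]' > m.json && python3 drive.py m.json 0.05 16
echo '[[[0,0,-2.4],[0,0,0]],[[0,0,-2.4],[0,0,0]],[[0,0,-2.4],[0,0,0]],[[0,0,-2.4],[0,0,0]],[[0,0,-2.4],[0,0,0]],[[0,0,-1.6],[0,0,0]],[[0,0,0],[0,0,0]]]' > m.json && python3 drive.py m.json
python3 -c "
from h import *
print(need(w(.0047,-.001,.042)))
c=robot.read_camera('side'); cv2.imwrite('pics/s5.png',cv2.resize(c['image'][130:270,245:405][...,::-1],None,fx=3,fy=3,interpolation=cv2.INTER_CUBIC))"
```

```text
time: 13.77
tool_pos: [0.5113, -0.1422, 0.2313]
tool_rot: [3.141, 0.49, -3.046]
contact_force: [-0.2, 0.4, -3.4]
opening: 0.0631
grip_force: 16.0
time: 14.35
tool_pos: [0.4796, -0.1455, 0.2923]
tool_rot: [-3.14, 0.492, -3.045]
contact_force: [0.1, -0.5, -3.3]
opening: 0.0633
grip_force: 16.0
(array([0.0012, 0.0007, 0.2834]), 'rpy', array([-3.1397,  0.4922, -3.045 ]), 'local tcp', array([-0.1281, -0.0014,  0.2923]), 'q', array([-0.526,  0.354,  1.924,  0.578,  0.525, -2.648]))
```

View pics/s5.png

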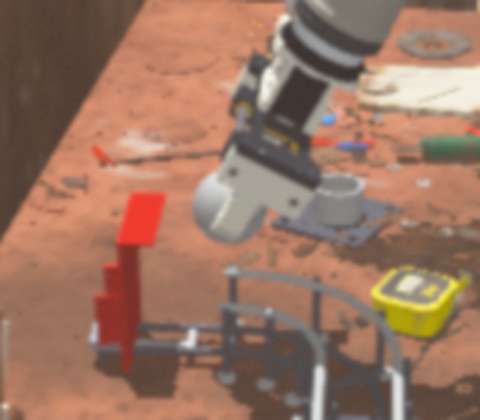

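The ball is held between the fingers at about (225,208), well clear of the track. I'll bring the tool upright and carry the ball over the cap.

To row units: -0.01 m is -2, 0.1 rad is 2.

```bash
echo '[[[0,0,-2],[0,1.2,0]],[[0,0,-2],[0,1.8,0]],[[0,0,0],[0,2,0]],[[0,0,0],[0,2,0]],[[0,0,0],[0,1.8,0]],[[0,0,0],[0,1,0]],[[0,0,0],[0,0,0]]]' > m.json && python3 drive.py m.json | sed -n 1,6p
python3 -c "
from h import *
print(need(np.array([.4952,-.41,.2675])))"
```

```text
time: 14.98
tool_pos: [0.4718, -0.146, 0.3075]
tool_rot: [3.141, -0.003, -3.045]
contact_force: [0.8, 0.1, -3.1]
opening: 0.063
grip_force: 16.0
(array([ 0.0021, -0.265 ,  0.0398]), 'rpy', array([ 3.1408e+00, -2.6000e-03, -3.0448e+00]), 'local tcp', array([-0.1359, -0.0012,  0.3075]), 'q', array([-4.550e-01,  3.910e-01,  1.747e+00, -1.000e-03,  1.006e+00,
       -2.122e+00]))
```

The rows are not in the units I measure in: shifts go in units of 5 mm and turns go in units of 0.05 rad. I convert before sending: -0.03 m is -6, -0.025 m is -5.

```bash
echo '[[[0,-3,0],[0,0,0]],[[0,-5,0],[0,0,0]],[[0,-6,0],[0,0,0]],[[0,-6,0],[0,0,0]],[[0,-6,0],[0,0,0]],[[0,-6,0],[0,0,0]],[[0,-6,0],[0,0,0]],[[0,-6,0],[0,0,0]]]' > m.json && python3 drive.py m.json | sed -n 1,4p
echo '[[[0.2,-5,0],[0,-0.052,0]],[[0.2,-3,0],[0,0,0]],[[0,-1,0],[0,0,0]],[[0,0,2],[0,0,0]],[[0,0,2],[0,0,0]],[[0,0,1],[0,0,0]],[[0,0,0],[0,0,0]],[[0,0,0],[0,0,0]]]' > m.json && python3 drive.py m.json
python3 -c "
from h import *
print(need(np.array([.4952,-.41,.2305])))
for n,(x0,y0) in dict(top=(440,190),side=(310,150)).items():
    c=robot.read_camera(n); cv2.imwrite('pics/e_%s.png'%n,cv2.resize(c['image'][y0:y0+100,x0:x0+100][...,::-1],None,fx=4,fy=4,interpolation=cv2.INTER_CUBIC))
a,b=cv2.imread('pics/e_top.png'),cv2.imread('pics/e_side.png'); cv2.imwrite('pics/e.png',np.hstack([a,b]))"
```

```text
time: 15.65
tool_pos: [0.4923, -0.3666, 0.3075]
tool_rot: [3.141, 0.002, -3.045]
contact_force: [-0.6, -0.4, -3.1]
time: 16.32
tool_pos: [0.4949, -0.409, 0.2825]
tool_rot: [3.14, 0.002, -3.044]
contact_force: [0.4, 0.6, -3.3]
opening: 0.0632
grip_force: 16.0
(array([-0.0001, -0.0011,  0.052 ]), 'rpy', array([ 3.1400e+00,  1.7000e-03, -3.0443e+00]), 'local tcp', array([-0.1377, -0.2652,  0.2825]), 'q', array([-0.81 ,  0.662,  1.336,  0.003,  1.144, -2.48 ]))
```

View pics/e.png

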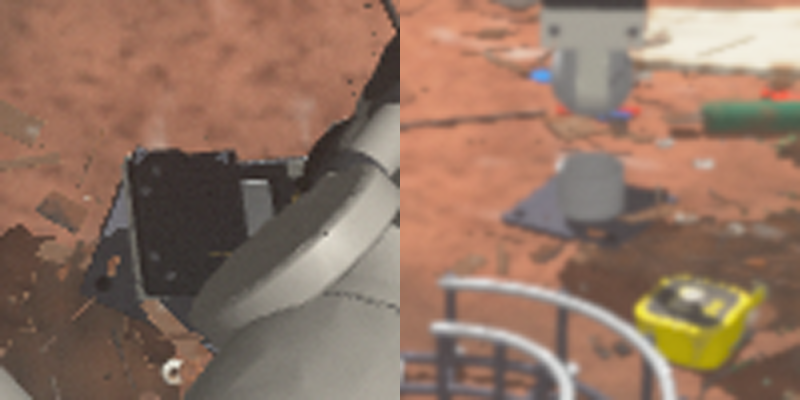

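The ball hangs over the collar: side view ball x ≈ 594, collar x ≈ 590. Next is a slow descent.

```bash
echo '[[[0,-0.2,2],[0,0,0]],[[0,0,2.4],[0,0,0]],[[0,0,2.4],[0,0,0]],[[0,0,1.2],[0,0,0]],[[0,0,0.8],[0,0,0]],[[0,0,0],[0,0,0]],[[0,0,0],[0,0,0]]]' > m.json && python3 drive.py m.json
python3 -c "
from h import *
p,r,s=st(); b=p+r.apply([0,0,.1675]); c=robot.read_camera('side'); print(b,need(np.array([.4952,-.41,.2305])),proj(c,b),proj(c,[.4952,-.41,.115]))"
```

```text
time: 17.0
tool_pos: [0.495, -0.4112, 0.2389]
tool_rot: [3.141, 0.002, -3.046]
contact_force: [-0.4, 0.6, -3.2]
opening: 0.0632
grip_force: 16.0
[ 0.49532012 -0.4110762   0.07138378] (array([-0.0003,  0.0012,  0.0089]), 'rpy', array([-3.1413e+00,  2.8000e-03, -3.0455e+00]), 'local tcp', array([-0.1378, -0.2675,  0.2394]), 'q', array([-8.130e-01,  7.120e-01,  1.371e+00,  2.000e-03,  1.056e+00,
       -2.481e+00])) [357.38000522 181.40711842] [357.67059385 168.08084658]
```

To row units: 0.002 m is 0.4, 0.0011 m is 0.22.

```bash
echo '[[[0,0.22,0.4],[0,0,0]],[[0,0,0.4],[0,0,0]],[[0,0,0.4],[0,0,0]],[[0,0,0],[0,0,0]]]' > m.json && python3 drive.py m.json|sed -n 2,4p
echo '[[[0,0,0.2],[0,0,0]],[[0,0,0.1],[0,0,0]],[[0,0,0],[0,0,0]]]' > m.json && python3 drive.py m.json|sed -n 2,4p
python3 -c "
from h import *
print(need(np.array([.4952,-.41,.2305])))"
```

```text
tool_pos: [0.4947, -0.4099, 0.2328]
tool_rot: [3.141, 0.002, -3.046]
contact_force: [-0.6, -0.1, -3.4]
tool_pos: [0.4948, -0.4101, 0.2317]
tool_rot: [-3.142, 0.003, -3.046]
contact_force: [-1.4, 0.3, -2.5]
(array([-0.0004,  0.    ,  0.0012]), 'rpy', array([-3.1415e+00,  2.6000e-03, -3.0455e+00]), 'local tcp', array([-0.1379, -0.2663,  0.2317]), 'q', array([-8.12e-01,  7.20e-01,  1.38e+00,  2.00e-03,  1.04e+00, -2.48e+00]))
```

Contact is starting: the vertical force has fallen from -3.4 to -2.5 N.

To row units: 0.0005 m is 0.1.

```bash
echo '[[[0,0,0.1],[0,0,0]],[[0,0,0],[0,0,0]]]' > m.json && python3 drive.py m.json|sed -n 2,4p
echo '[[[0,0,0.1],[0,0,0]],[[0,0,0],[0,0,0]]]' > m.json && python3 drive.py m.json|sed -n 2,4p
```

```text
tool_pos: [0.4948, -0.4102, 0.2314]
tool_rot: [-3.141, 0.003, -3.046]
contact_force: [-0.2, 0.6, -1.4]
tool_pos: [0.4948, -0.4102, 0.2311]
tool_rot: [-3.141, 0.003, -3.046]
contact_force: [-0.6, -1.3, 1.9]
```

```bash
echo '[[[0,0,0],[0,0,0]],[[0,0,0],[0,0,0]],[[0,0,0],[0,0,0]],[[0,0,0],[0,0,0]]]' > m.json && python3 drive.py m.json - 4
echo '[[[0,0,0],[0,0,0]],[[0,0,0],[0,0,0]],[[0,0,0],[0,0,0]]]' > m.json && python3 drive.py m.json 0.068
echo '[[[0,0,0],[0,0,0]],[[0,0,0],[0,0,0]],[[0,0,0],[0,0,0]],[[0,0,0],[0,0,0]],[[0,0,0],[0,0,0]],[[0,0,0],[0,0,0]]]' > m.json && python3 drive.py m.json 0.092
python3 -c "
from h import *
c=robot.read_camera('side'); cv2.imwrite('pics/f.png',cv2.resize(c['image'][150:250,310:410][...,::-1],None,fx=4,fy=4,interpolation=cv2.INTER_CUBIC))"
```

```text
time: 18.3
tool_pos: [0.4948, -0.4102, 0.231]
tool_rot: [-3.141, 0.003, -3.046]
contact_force: [-1.5, -1.4, 1.7]
opening: 0.0639
grip_force: 4.0
time: 18.55
tool_pos: [0.4949, -0.4097, 0.2304]
tool_rot: [3.141, 0.002, -3.045]
contact_force: [-0.0, 0.3, -0.2]
opening: 0.0682
grip_force: 0.0
time: 19.05
tool_pos: [0.4948, -0.41, 0.2306]
tool_rot: [3.141, 0.002, -3.046]
contact_force: [0.4, -0.1, 0.7]
opening: 0.0917
grip_force: 0.0
```

View pics/f.png

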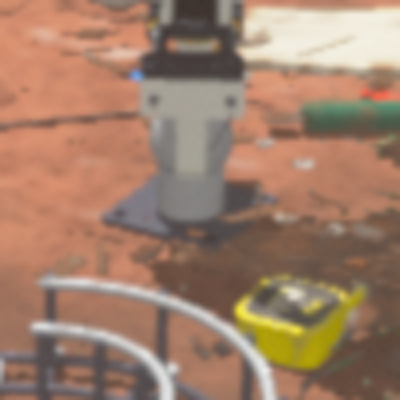

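The fingers are open on either side of the ball, which sits on the collar at about (190,145). I'll retreat straight up and check numerically, since I've used the picture allowance.

```bash
echo '[[[0,0,-1],[0,0,0]],[[0,0,-2],[0,0,0]],[[0,0,-3],[0,0,0]],[[0,0,-4],[0,0,0]],[[0,0,-6],[0,0,0]],[[0,0,-6],[0,0,0]],[[0,0,-6],[0,0,0]],[[0,0,0],[0,0,0]]]' > m.json && python3 drive.py m.json
echo '[[[0,0,0],[0,0,0]],[[0,0,0],[0,0,0]],[[0,0,0],[0,0,0]],[[0,0,0],[0,0,0]]]' > m.json && python3 drive.py m.json
python3 - <<'E'
from h import *
c=robot.read_camera('side'); e=proj(c,[.4952,-.41,.063]); print("expected",e)
im=c["image"].astype(int); x0,y0=int(e[0])-22,int(e[1])-22
sub=im[y0:y0+32,x0:x0+44]; m=((sub.max(2)-sub.min(2))<25).astype(np.uint8)
for r in m: print("".join(".#"[v] for v in r))
print(x0,y0)
E
```

```text
time: 19.77
tool_pos: [0.495, -0.4106, 0.3791]
tool_rot: [-3.131, 0.01, -3.045]
contact_force: [0.7, -0.7, 0.1]
opening: 0.092
grip_force: 0.0
time: 20.1
tool_pos: [0.4943, -0.4099, 0.3692]
tool_rot: [3.139, 0.001, -3.046]
contact_force: [-0.1, 0.1, -0.1]
opening: 0.0918
grip_force: 0.0
expected [357.32489284 184.11117581]
........................................####
............................................
............................................
............................................
............................................
........#...###.............................
.......#....................................
.......#....................................
.....................#......................
...............##...#.......................
............................................
............................................
............................................
..................#########.................
.................############...............
................##############..............
...............################.............
..............##################............
.............###################............
.............###################............
.............####################...........
.............####################...........
.............####################...........
.............####################...........
.............####################...........
.............###################............
..............##################............
..............#################.............
...............################.............
...............################.............
...............################.............
...............################.............
335 162
```

```bash
python3 -c "
from cell import robot
print(robot.hand_in())"
```

```text
the job is handed in; nothing more can be done
None
```

The ball went over the hump to its stop, was lifted out at a slant and set on the collar. A last camera check after release put it within a pixel of its expected place there, and the job is handed in at about 20 s; no verdict came back.

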